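# Seat a label holder in a parts drawer and hold it home

### The job

Pull the parts cabinet's drawer out to its stop. Then take the wider of the two upright label holders from the black rack, and push it upright, label facing the drawer's front, down behind the metal lip inside the drawer until it is fully home against its spring. Do not let go: finish while still holding it pressed home with the gripper, with the drawer still fully out; leave the narrow holder and the other loose things where they are.

Things in the scene. Friction and masses are not known exactly. Their poses are not given: they have to be found in the camera images.
- drawer_handle (a point): Middle of the drawer's steel bar handle: a level round bar 10 mm thick, 110 mm long, along the drawer's y axis, 104 mm above the table, its centre line 50 mm in front of the grey drawer front. Moves with the drawer. Axes as slot: x points into the cabinet, so pull along -x.
- drawer (a joint): How far the drawer is out: 0 shut, 0.13 m at the stop; starts 0 to 30 mm out. Stiff runners (about 4 N of friction) keep it where it is left. Its front is 208 mm wide, 15 mm thick, top 124 mm above the table; its side walls are 178 mm apart and reach 113 mm above the table.
- cabinet: Fixed grey cabinet, 240 mm deep (x) by 220 mm wide (y) by 140 mm high; origin at the centre of its underside, front towards the robot (-x). A flat black case on its rear half rises to 166 mm.
- slot (a point): Centre of the slot's mouth in the drawer, level with the lip's top edge (51 mm above the table), 131 mm behind the handle bar; moves with the drawer. x into the cabinet, y left along the slot, z up. The slot is 11 mm wide (x) and 74 mm long (y); metal lip on its -x side, back wall (10 mm higher) on its +x side, both flared about 5 mm at the top. 50 mm in front of the lip is empty.
- spring_strip (a joint): Dark sprung strip on the bottom of the slot: 0 at rest (its top 17 mm below slot), 0.008 m when pressed right down (25 mm below slot). It needs about 3 N to start and 7 N at the bottom, then a hard stop; it pushes the holder back up if let go. Fully home is the strip pressed to its stop.
- wide_holder: The wide label holder: a flat white plastic plate, 64 mm wide (y), 8 mm thick (x), 85 mm high (z), 40 to 80 g; origin at the centre of its lower edge. Its label is on the -x face, which starts towards the robot. It stands upright and loose in one of the rack's two slots, its foot 18 mm below the rack's top, which is 24 mm above the table. When home its foot is 25 mm below slot.
- label_front (a point): A point in the air 30 mm straight out in front of the wide holder's label, 58 mm above its foot: it tells which way the label faces.
- narrow_holder: The narrow label holder, 38 mm wide, else the same shape as the wide one (8 mm thick, 85 mm high, origin at the centre of its lower edge); in the rack's other slot. Not to be moved.
- rack: Fixed black rack for the holders, 46 mm (x) by 200 mm (y) by 24 mm, origin at the centre of its underside; its two slots lie end to end along y, centred 48.5 mm to either side of the middle, 10 mm wide, 76 mm long and 18 mm deep.
- meter: Loose grey handheld meter lying flat, 150 x 75 x 40 mm. Leave alone.
- tape_roll: Loose black roll of tape lying flat, 72 mm across, 22 mm high. Leave alone.
- screwdriver: Loose black-handled screwdriver, 190 mm long. Leave alone.
- screw_cup: Loose metal cup, 64 mm across, 55 mm high. Leave alone.
- terminal_board: Loose wooden board with black terminals, 70 x 120 x 38 mm. Leave alone.

How it is judged (in metres and radians):
On the way, in this order (a step that is already met when the one before it is completed fails the run):
1. the drawer is out to its stop (within 7 mm) (value of joint drawer above 0.123 m), for 0.2 s.
2. the wide holder is lifted clear of the rack in the fingers, the drawer still out (height (world z) of wide_holder above 0.03 m and contact force between the fingers and wide_holder above 1 N and value of joint drawer above 0.12 m), for 0.1 s.
3. the wide holder is home behind the lip, pressed against the spring (value of joint spring_strip above 0.0062 m and contact force between wide_holder and spring_strip above 3 N and contact force between the fingers and wide_holder above 2 N and z of wide_holder in the frame of slot below -0.022 m and x of wide_holder in the frame of slot between -0.005 and 0.005 m and y of wide_holder in the frame of slot between -0.009 and 0.009 m and angle between wide_holder's own z axis and vertical below 0.15 rad and angle between the x axis of wide_holder and the x axis of slot, either way round below 0.15 rad and x of label_front in the frame of slot below 0 m and value of joint drawer above 0.12 m and linear speed of wide_holder below 0.02 m/s), for 0.2 s.
At the end, for the whole second after the job is handed in: Still pressed home by the fingers (over 2 N on the holder, over 3 N on the strip): strip down over 6.2 of 8 mm, foot 22 mm or more below the lip, within 5 mm (x), 9 mm (y) and 0.15 rad of the slot, upright, at rest, label to the drawer front; drawer out over 120 of 130 mm (all of step 3); the arm keeps its last pose, push and grip.
It fails at once if the narrow holder or another loose thing is moved by more than 30 mm (distance of any of narrow_holder, meter, tape_roll, screwdriver, screw_cup, terminal_board from where it was at the start of the episode above 0.03 m).
It also fails if it takes over 48 s, if anything falls off the work surface, if the arm or the gripper's body presses on something with over 40 N, if the wrist force passes 120 N, or if a joint passes its speed limit or range.

### The arm

A 7-joint arm with a two-finger parallel gripper is mounted at the origin on the work surface. World frame = base frame: x ahead of the robot, y to its left, z up, the work surface at z = 0. Lengths are in m, angles in degrees, forces in N, time in s.
With the tool pointing down it reaches from about 0.4 to 0.75 m from the base axis. Payload 19.5 kg.
Tool frame: the origin (TCP) lies at the very end of the fingers, on their centre line; the grasp point (between the pads) lies 19 mm behind it; x points along the fingers, y is the direction in which the jaws open and shut, and the axes are right-handed (so a half turn about x gives the same grasp; the last joint's range is limited). The gripper opens to 85 mm and grips with 20 to 120 N. Pads are 22 mm wide; open, the fingers measure 114 mm over their backs; the gripper's body (76 mm by 85 mm) begins 54 mm behind the grasp point. The pads swing forward as they close: fully open they stand 13 mm farther back than shut.
Start: joints at [67.282, 40.479, -1.581, 85.061, 1.261, 54.483, -4.326], TCP at [0.2, -0.539, 0.231] pointing down, gripper open.
Joint ranges: [-155.06, 155.06], [-18.47, 123.98], [-90, 86.84], [0, 140.48], [-83.41, 263.41], [0, 116], [-161.91, 161.91]. Speed limits (degrees/s): [108.29, 108.29, 147.25, 147.25, 172.46, 172.46, 172.46].

### API

Orientations are given as [roll, pitch, yaw] about the fixed x, y, z axes, in that order (R = Rz(yaw) Ry(pitch) Rx(roll)).
In Python, from cell import env, eyes gives the robot as it stands. The module is installed in compiled form; this text tells all that it offers.
- The arm moves only by the tool play_rows, never from a script. Its argument "series" is a list of rows, each a list of 7 numbers: the shift along the tool's x, y, z in mm, then the turn, a rotation vector about the tool's x, y, z in degrees, then the closure, from 0 (fully open) to 1 (shut). A call has 1 to 20 rows; each row is the pose to reach, as a shift and turn from the pose measured when the call began, along the tool's axes at that moment; what a row does not reach only later rows make up. A row lasts 1/8 s, in which the tool goes at most 62.5 mm and 10.7 degrees, less where a joint would pass 70% of its speed; a pose out of reach is approached as far as the arm can. A call with a gripper value outside its range is refused whole. The fingers move at their own pace and stop on an object; "force" is the grip in N (left out, the last holds). Time passes only in rows, so rows that repeat a pose let the fingers close. It gives the time, the measured TCP pose, the force and the opening at its end, in the units of the state.
- env.observe(): the state, without advancing time (a new reading comes with each control period).
- eyes.snapshot(name): name is "side" or "top" or "wrist"; returns a dict with "pixels" (384x512x3 uint8, red, green, blue), "range_z" (384x512 float32, m along the optical axis (not along the pixel's ray), 0 where there is no reading), "fx", "fy", "cx", "cy" (pixels), "R" (3x3) and "t" (3): a world point X has camera coordinates R X + t. Camera axes: x right, y down, z forward; pixel columns grow to the right and rows downward; lengths in m; the calibration is good to about 2 mm. A picture is of the moment at which its call begins.
- env.hand_in(): hands the job in, once; it reports no verdict.
The state is a dict: "time": time; "joint_pos": joint angles; "qd": joint speeds; "tau": joint torques, N m; "eef_pos": TCP position; "tool_rot": TCP orientation; "force": force on the tool from outside, world axes, zero at the start; "torque": the same for the moment, N m; "opening": opening from 0.0 (shut) to 1.0 (fully open).
Only numpy, scipy, OpenCV 4.12 (cv2) and the standard library are available. Lean on these libraries where they do the work, as an engineer would, in place of code of your own. Each camera call takes 0.05 s, during which the arm holds its last target.

## Working session

There is one attempt and no reset: what is moved stays moved. The work goes in short steps, Python scripts to look and compute and a tool call to move; the robot and the scene stay as the last step left them, time stands still between calls to the robot, and variables do not carry over. Pictures are saved under pics/ and viewed, and the job is handed in when it is done.

Besides the shell and the picture viewer there is one more tool, called as name([rows], argument=value, ...), one row to a line, values as JSON. play_rows: Moves the arm, as the interface text tells. Its arguments: {"type":"object","properties":{"series":{"type":"array"},"force":{"type":"number"}},"required":["series"]}

```bash
mkdir -p pics; cat > h.py <<'E'
import numpy as np, cv2
from cell import env, eyes
def snap(n,f):
    s=eyes.snapshot(n); cv2.imwrite('pics/'+f+'.png',s['pixels'][:,:,::-1]); np.savez(f+'.npz',**s); return s
def pts(s):
    z=s['range_z']; v,u=np.mgrid[:z.shape[0],:z.shape[1]]
    P=np.stack([(u-s['cx'])/s['fx']*z,(v-s['cy'])/s['fy']*z,z],-1)
    W=(P-s['t'])@s['R']; W[z==0]=np.nan; return W
E
python3 - <<'E'
from h import *
for n in('side','top','wrist'):
    s=snap(n,n+'0'); print(n,s['fx'],(-s['R'].T@s['t']).round(3),s['R'].round(3).tolist())
print(env.observe())
E
```

```text
side 346.63616969829195 [0.314 0.754 0.536] [[-0.934, -0.356, 0.018], [-0.184, 0.439, -0.88], [0.305, -0.825, -0.476]]
top 422.2485493928568 [ 0.506 -0.028  1.504] [[0.004, -1.0, -0.012], [-0.997, -0.003, -0.079], [0.079, 0.012, -0.997]]
wrist 323.07142918961443 [ 0.278 -0.511  0.373] [[0.348, -0.937, -0.001], [-0.887, -0.33, 0.323], [-0.303, -0.111, -0.946]]
{'time': 0.15, 'joint_pos': array([67.2807939 , 40.50421058, -1.58318319, 85.07731587,  1.25926089,
       54.48401319, -4.3250006 ]), 'qd': array([-0.08323495, -0.08544035, -0.01004436, -0.07401625,  0.062614  ,
       -0.04405782, -0.06575306]), 'tau': array([ 1.78615552e-03, -8.83301139e+01,  1.23515647e+00, -2.36189246e+01,
        1.70204986e-02,  5.44632319e-03, -7.43127288e-06]), 'eef_pos': array([ 0.19971312, -0.53898606,  0.23095382]), 'tool_rot': array([-90.27301354,  89.95170556, 110.0575916 ]), 'force': array([0.0077491 , 0.61351715, 0.34747385]), 'torque': array([-0.00057932, -0.03073954, -0.00152781]), 'opening': 1.0035950910442806}
```

View pics/top0.png

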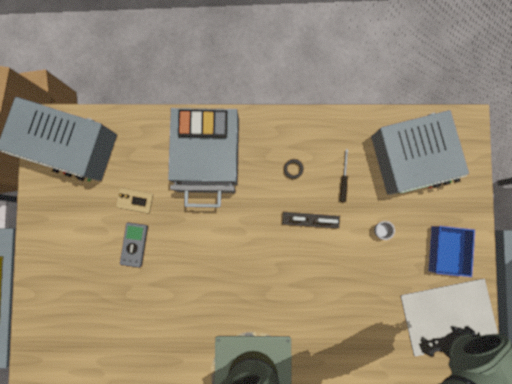

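View pics/side0.png

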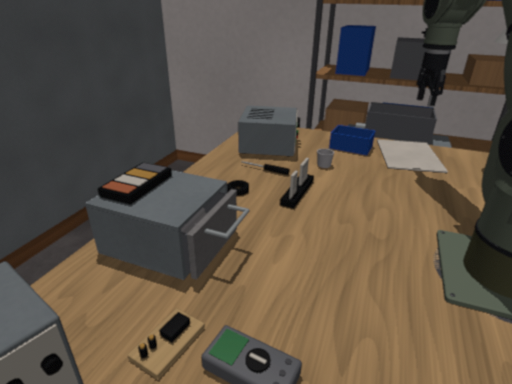

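View pics/wrist0.png

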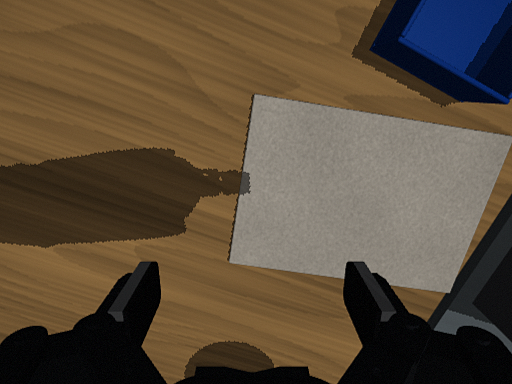

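The top view shows the cabinet around (203,150), the handle bar at about (203,205), the rack around (311,220) with two white tops, the meter at (134,244), the board at (135,202), the tape at (293,169), the screwdriver at (344,178) and the cup at (384,231). Next I'll measure these.

```bash
python3 - <<'E'
from h import *
s=dict(np.load('top0.npz')); W=pts(s)
def reg(name,x0,y0,x1,y1,zl,zh):
    sub=W[y0:y1,x0:x1].reshape(-1,3); m=(sub[:,2]>zl)&(sub[:,2]<zh); p=sub[m]
    if len(p)<5: print(name,len(p));return
    r=cv2.minAreaRect(p[:,:2].astype(np.float32)); print(name,len(p),p.mean(0).round(4),p.min(0).round(3),p.max(0).round(3),'rect',np.round(r[0],4),np.round(r[1],4),round(r[2],2))
reg('cabtop',160,100,245,195,.13,.15)
reg('case',160,100,245,195,.155,.18)
reg('front',160,180,245,212,.113,.13)
reg('handle',175,190,230,212,.085,.112)
reg('rack',275,205,345,232,.012,.035)
reg('holders',275,205,345,232,.06,.1)
reg('cup',370,215,400,245,.02,.07)
reg('tape',280,155,306,182,.01,.04); reg('driver',335,145,352,205,.008,.05)
reg('meter',115,220,150,270,.02,.06); reg('board',112,188,156,215,.01,.06)
a=np.hstack([cv2.resize(s['pixels'][200:235,275:350,::-1],None,fx=5,fy=5,interpolation=2),cv2.resize(s['pixels'][180:215,165:240,::-1],None,fx=5,fy=5,interpolation=2)]); cv2.imwrite('pics/z.png',a)
t=dict(np.load('side0.npz'))
cv2.imwrite('pics/z2.png',cv2.resize(t['pixels'][140:280,170:330,::-1],None,fx=4.5,fy=4.2,interpolation=2))
E
```

```text
cabtop 3471 [0.7493 0.1649 0.1405] [0.632 0.054 0.13 ] [0.9   0.278 0.15 ] rect [0.7655 0.1662] [0.221  0.2683] 89.24
case 1371 [0.8423 0.1639 0.1654] [0.797 0.084 0.155] [0.89  0.244 0.174] rect [0.8437 0.1645] [0.1607 0.0912] 89.08
front 320 [0.6365 0.1652 0.1235] [0.577 0.066 0.113] [0.66  0.271 0.13 ] rect [0.6176 0.1684] [0.2054 0.0828] 89.58
handle 210 [0.5988 0.1689 0.1064] [0.574 0.081 0.085] [0.631 0.262 0.112] rect [0.6026 0.1722] [0.1811 0.0556] 89.1
rack 616 [ 0.5343 -0.1997  0.0241] [ 0.506 -0.299  0.013] [ 0.562 -0.1    0.034] rect [ 0.5347 -0.2002] [0.1993 0.0461] 85.84
holders 92 [ 0.5331 -0.2125  0.0887] [ 0.526 -0.28   0.065] [ 0.543 -0.134  0.097] rect [ 0.5335 -0.2068] [0.1469 0.0089] 85.96
cup 163 [ 0.4991 -0.455   0.0447] [ 0.469 -0.48   0.02 ] [ 0.531 -0.417  0.061] rect [ 0.4997 -0.4494] [0.0623 0.0611] 58.45
tape 215 [ 0.7157 -0.1409  0.0219] [ 0.681 -0.174  0.01 ] [ 0.758 -0.107  0.031] rect [ 0.7159 -0.141 ] [0.0708 0.0695] 14.16
driver 242 [ 0.665  -0.3178  0.021 ] [ 0.598 -0.343  0.008] [ 0.799 -0.289  0.035] rect [ 0.6981 -0.3198] [0.2    0.0515] 5.2
meter 942 [0.4458 0.4165 0.0347] [0.369 0.373 0.021] [0.521 0.462 0.048] rect [0.4462 0.4192] [0.0766 0.1499] 82.03
board 621 [0.6014 0.4216 0.019 ] [0.56  0.352 0.01 ] [0.646 0.488 0.043] rect [0.6121 0.4208] [0.1242 0.0908] 79.96
```

View pics/z.png

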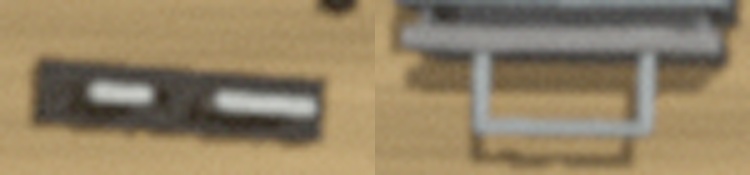

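View pics/z2.png

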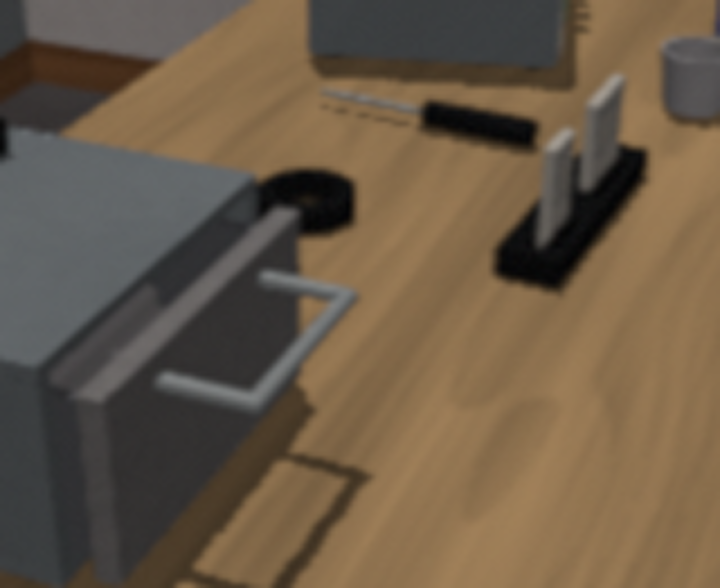

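The top zoom shows the narrow holder at about (299,218) and the wide one at about (328,220), further right (-y). The bar handle is at row 205. In the side view the label holders stand upright in the rack. Next I'll refine the handle, the wide holder and the yaws.

```bash
python3 - <<'E'
from h import *
s=dict(np.load('top0.npz')); W=pts(s)
def cast(s,u,v,z):
    d=s['R'].T@np.array([(u-s['cx'])/s['fx'],(v-s['cy'])/s['fy'],1]); c=-s['R'].T@s['t']; return c+d*(z-c[2])/d[2]
g=s['pixels'].astype(float); 
# bar
w=W[198:212,190:216]; m=(w[...,2]>.09)&(w[...,2]<.115); p=w[m]
print('bar',len(p),p.mean(0), np.polyfit(p[:,1],p[:,0],1))
hsv=cv2.cvtColor(s['pixels'],cv2.COLOR_RGB2HSV)
m=(hsv[...,1]<70)&(hsv[...,2]>140)
for c in (190,195,203,210,215):print(c,hsv[198:214,c].tolist()[3:12])
# holders
for n,(a,b) in {'narrow':(285,309),'wide':(312,345)}.items():
    mm=((hsv[210:230,a:b,1]<60)&(hsv[210:230,a:b,2]>130)).astype(np.uint8)
    q=cv2.findNonZero(mm); r=cv2.minAreaRect(q); mo=cv2.moments(mm,True); u,v=mo['m10']/mo['m00']+a,mo['m01']/mo['m00']+210
    print(n,len(q),r,u,v,cast(s,u,v,.091))
# drawer gap: cabinet front edge
for zl,zh,nm in((.137,.145,'cab'),(.118,.128,'front')):
    w=W[100:200,175:233]; m=(w[...,2]>zl)&(w[...,2]<zh)
    for c in (5,30,50):
        x=w[:,c,0][m[:,c]]; print(nm,w[0,c,1].round(3),x.min().round(4),x.max().round(4))
E
```

```text
bar 77 [0.58058912 0.16722191 0.10816465] [-5.43552844e-04  5.80680015e-01]
190 [[19, 108, 173], [19, 92, 170], [17, 55, 168], [36, 8, 162], [75, 6, 163], [21, 27, 158], [17, 80, 163], [19, 107, 165], [18, 98, 158]]
195 [[19, 100, 173], [19, 96, 167], [20, 59, 165], [25, 9, 165], [90, 11, 164], [20, 20, 153], [18, 70, 153], [20, 109, 164], [19, 106, 164]]
203 [[19, 97, 174], [19, 96, 165], [18, 69, 163], [26, 23, 158], [60, 8, 166], [25, 10, 154], [18, 68, 154], [19, 107, 162], [19, 102, 170]]
210 [[19, 99, 176], [19, 98, 166], [18, 71, 165], [19, 27, 162], [78, 8, 164], [30, 7, 149], [20, 60, 148], [19, 97, 166], [19, 104, 171]]
215 [[17, 104, 132], [19, 106, 132], [17, 75, 129], [22, 20, 141], [72, 8, 155], [50, 5, 147], [21, 42, 122], [18, 96, 125], [16, 112, 121]]
narrow 46 ((13.538461685180664, 8.192307472229004), (11.287160873413086, 3.7210419178009033), 7.125016689300537) 298.6521739130435 218.17391304347825 [ 0.53843354 -0.15193017  0.091     ]
wide 76 ((15.517647743225098, 10.270587921142578), (19.17412757873535, 3.834825277328491), 4.398705005645752) 327.67105263157896 220.21052631578948 [ 0.53198547 -0.24851711  0.091     ]
cab 0.417 0.6636 0.8994
cab 0.282 0.6606 0.8965
cab 0.174 0.6699 0.8955
front 0.417 0.6321 0.6455
front 0.282 0.6328 0.642
front 0.174 0.629 0.6422
```

```bash
cat >> h.py <<'E'
from scipy.spatial.transform import Rotation as Ro
def goal(x,y,z,yaw):
    o=env.observe(); R=Ro.from_euler('xyz',o['tool_rot'],degrees=True)
    c,s_=np.cos(np.radians(yaw)),np.sin(np.radians(yaw))
    G=Ro.from_matrix(np.array([[0,c,s_],[0,s_,-c],[-1,0,0]]))
    print('t',round(o['time'],2),'pos',o['eef_pos'].round(4),'F',o['force'].round(2),'op',round(o['opening'],3))
    print('shift',(R.inv().apply(np.array([x,y,z])-o['eef_pos'])*1000).round(1),'turn',(R.inv()*G).as_rotvec(degrees=True).round(2), 'j',o['joint_pos'].round(1))
E
python3 -c "
from h import *
goal(.580,.167,.20,-0.9)"
```

```text
t 0.15 pos [ 0.1997 -0.539   0.231 ] F [0.01 0.61 0.35] op 1.004
shift [  31.4 -529.9 -601.9] turn [-6.877e+01 -3.000e-02  4.000e-02] j [67.3 40.5 -1.6 85.1  1.3 54.5 -4.3]
```

play_rows([
  [31, -530, -602, -69, 0, 0, 0.45],
  [31, -530, -602, -69, 0, 0, 0.45],
  [31, -530, -602, -69, 0, 0, 0.45],
  [31, -530, -602, -69, 0, 0, 0.45],
  [31, -530, -602, -69, 0, 0, 0.45],
  [31, -530, -602, -69, 0, 0, 0.45],
  [31, -530, -602, -69, 0, 0, 0.45],
  [31, -530, -602, -69, 0, 0, 0.45],
  [31, -530, -602, -69, 0, 0, 0.45],
  [31, -530, -602, -69, 0, 0, 0.45],
  [31, -530, -602, -69, 0, 0, 0.45],
  [31, -530, -602, -69, 0, 0, 0.45],
  [31, -530, -602, -69, 0, 0, 0.45],
  [31, -530, -602, -69, 0, 0, 0.45],
  [31, -530, -602, -69, 0, 0, 0.45],
  [31, -530, -602, -69, 0, 0, 0.45],
  [31, -530, -602, -69, 0, 0, 0.45],
  [31, -530, -602, -69, 0, 0, 0.45],
])

```text
time: 2.4
eef_pos: [0.5801, 0.1667, 0.2005]
tool_rot: [-166.8, 90.0, 102.5]
force: [0.1, 0.8, -0.0]
opening: 0.551
```

```bash
python3 -c "
from h import *
s=snap('wrist','w1'); goal(.580,.167,.087,-0.9)
W=pts(s); w=W[(W[...,2]>.097)&(W[...,2]<.113)&(W[...,0]<.6)&(W[...,0]>.55)]; print(len(w),w.mean(0),w.min(0),w.max(0))
m=abs(w[:,1]-.167)<.03; print(w[m].mean(0),np.polyfit(w[m][:,1],w[m][:,0],1))"
```

```text
t 2.45 pos [0.5801 0.1669 0.2005] F [-0.27 -0.84 -0.49] op 0.552
shift [ 1.135e+02 -1.000e-01 -0.000e+00] turn [ 0.21 -0.04  0.01] j [-12.6  45.4 -13.6  80.9  11.7  55.1 -29.7]
2344 [0.5827988  0.17271158 0.10700043] [0.57453051 0.10802862 0.10170016] [0.59970893 0.22713258 0.1101485 ]
[0.58012305 0.16820795 0.10698301] [0.01776648 0.57713459]
```

View pics/w1.png

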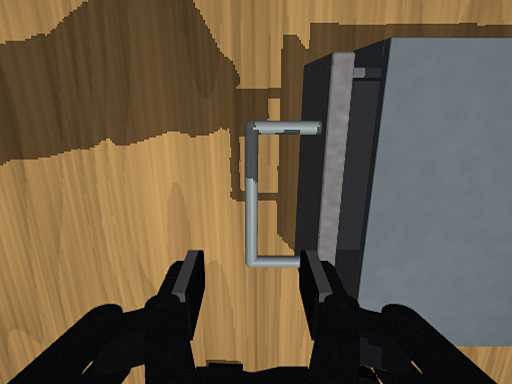

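The wrist view shows the bar at column 251, rows 125–262, midway between the fingers, and depth agrees with x = 0.580. Next: descend and grip.

play_rows([
  [55, 0, 0, 0, 0, 0, 0.45],
  [95, 0, 0, 0, 0, 0, 0.45],
  [113, 0, 0, 0, 0, 0, 0.45],
  [113, 0, 0, 0, 0, 0, 0.45],
  [113, 0, 0, 0, 0, 0, 1.0],
  [113, 0, 0, 0, 0, 0, 1.0],
  [113, 0, 0, 0, 0, 0, 1.0],
  [113, 0, 0, 0, 0, 0, 1.0],
  [113, 0, 0, 0, 0, 0, 1.0],
  [113, 0, 0, 0, 0, 0, 1.0],
], force=40)

```text
time: 3.7
eef_pos: [0.5806, 0.1671, 0.0887]
tool_rot: [130.1, 89.9, 39.4]
force: [-1.6, -1.0, 9.4]
opening: 0.098
```

```bash
python3 -c "
from h import *
snap('side','s1'); goal(.480,.1685,.087,-0.9)"
```

```text
t 3.75 pos [0.5806 0.1671 0.0887] F [-2.06 -1.48  9.77] op 0.1
shift [   1.6 -100.6   -0.2] turn [ 0.2  -0.07 -0.09] j [-13.5  53.8 -11.7  86.9  14.4  40.7 -32.1]
```

View pics/s1.png

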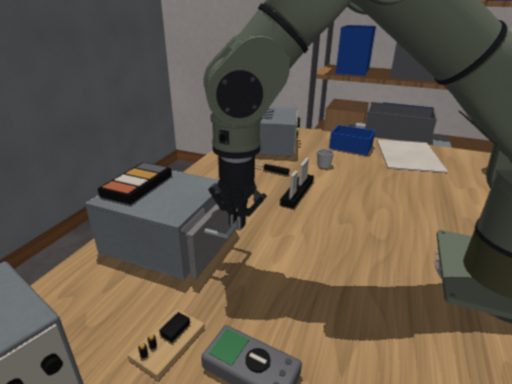

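Opening of 0.1 (about 8.5 mm on a 10 mm bar) means the bar is held. Now I'll pull.

play_rows([
  [0, -8, 0, 0, 0, 0, 1.0],
  [-1, -16, 0, 0, 0, 0, 1.0],
  [-1, -24, 0, 0, 0, 0, 1.0],
  [-1, -32, 0, 0, 0, 0, 1.0],
  [-1, -40, 0, 0, 0, 0, 1.0],
  [-1, -48, 0, 0, 0, 0, 1.0],
  [-1, -56, 0, 0, 0, 0, 1.0],
  [-1, -64, 0, 0, 0, 0, 1.0],
  [-1, -72, 0, 0, 0, 0, 1.0],
  [-1, -80, 0, 0, 0, 0, 1.0],
  [-1, -86, 0, 0, 0, 0, 1.0],
  [-1, -92, 0, 0, 0, 0, 1.0],
  [-1, -96, 0, 0, 0, 0, 1.0],
  [-1, -98, 0, 0, 0, 0, 1.0],
])

```text
time: 5.5
eef_pos: [0.4817, 0.1685, 0.089]
tool_rot: [171.6, 89.9, 80.9]
force: [4.0, 3.4, -28.3]
opening: 0.095
```

```bash
python3 -c "
from h import *
snap('top','t1'); goal(.450,.1685,.087,-0.9)"
```

```text
t 5.55 pos [0.4815 0.1686 0.089 ] F [  1.91   3.37 -27.06] op 0.095
shift [  2.  -31.5   0.5] turn [ 0.23 -0.08 -0.  ] j [-17.9  48.1  -9.  107.   15.2  26.  -38.4]
```

View pics/t1.png

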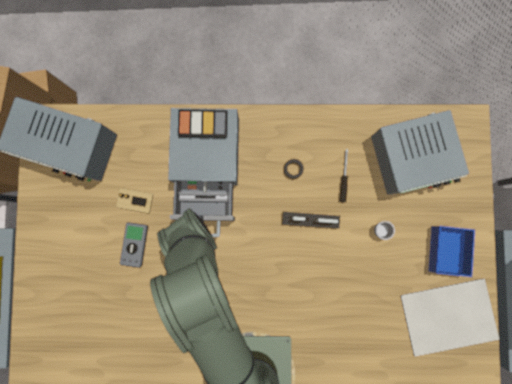

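The drawer has come out with the handle (the slot is visible at about (203,196)). Next I'll ease the vertical strain and pull on in small steps to the stop.

play_rows([
  [1, -4, 0, 0, 0, 0, 1.0],
  [1, -8, 0, 0, 0, 0, 1.0],
  [1, -12, 0, 0, 0, 0, 1.0],
  [1, -15, 0, 0, 0, 0, 1.0],
  [1, -18, 0, 0, 0, 0, 1.0],
])

```text
time: 6.18
eef_pos: [0.4639, 0.1689, 0.0887]
tool_rot: [137.8, 89.8, 47.1]
force: [4.2, -0.5, 8.0]
opening: 0.097
```

play_rows([
  [0, -2, 0, 0, 0, 0, 1.0],
  [0, -4, 0, 0, 0, 0, 1.0],
  [0, -6, 0, 0, 0, 0, 1.0],
])

```text
time: 6.55
eef_pos: [0.4634, 0.1691, 0.0891]
tool_rot: [111.3, 89.2, 20.5]
force: [52.8, -5.2, -37.2]
opening: 0.097
```

The force rises to 53 N at x = 0.4634, so the drawer is at its stop. Next: relax, open, rise.

play_rows([
  [0, 0, 0, 0, 0, 0, 1.0],
  [0, 0, 0, 0, 0, 0, 0.45],
  [0, 0, 0, 0, 0, 0, 0.45],
  [0, 0, 0, 0, 0, 0, 0.45],
  [0, 0, 0, 0, 0, 0, 0.45],
  [-60, 0, 0, 0, 0, 0, 0.45],
  [-120, 0, 0, 0, 0, 0, 0.45],
  [-180, 0, 0, 0, 0, 0, 0.45],
  [-210, 0, 0, 0, 0, 0, 0.45],
  [-210, 0, 0, 0, 0, 0, 0.45],
])

```text
time: 7.8
eef_pos: [0.4611, 0.1682, 0.3008]
tool_rot: [111.2, 89.0, 20.3]
force: [-0.0, -0.1, 0.2]
opening: 0.548
```

```bash
python3 -c "
from h import *
s=snap('wrist','w2'); goal(.5320,-.2485,.30,-4.1)
W=pts(s); w=W[(W[...,2]>.097)&(W[...,2]<.113)&(W[...,0]<.48)&(W[...,0]>.44)]; m=abs(w[:,1]-.168)<.04;print(w[m].mean(0),w.min(0),w.max(0))"
```

```text
t 7.85 pos [0.4607 0.1679 0.2994] F [-0.38 -0.08 -0.35] op 0.554
shift [ -1.7  77.4 415.4] turn [ 3.27 -0.33 -0.79] j [-14.9  28.5 -15.   96.    8.8  55.8 -33.9]
[0.46402063 0.16904058 0.10715708] [0.45876417 0.10987554 0.10197285] [0.47996796 0.22911883 0.11015074]
```

View pics/w2.png

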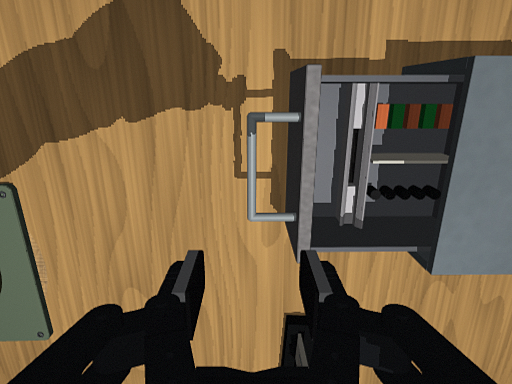

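The drawer is out; the slot shows at columns 345–368, rows 82–225. Bar depth gives x = 0.464, so the slot is predicted near (0.595, 0.166). Measure it here, then from nearer.

```bash
python3 - <<'E'
from h import *
s=dict(np.load('w2.npz')); W=pts(s)
cv2.imwrite('pics/w2z.png',cv2.resize(s['pixels'][70:240,290:390,::-1],None,fx=5,fy=3.5,interpolation=2))
for v in range(90,222,12):
    print(v,[(u,*(W[v,u]*1000).round(0).astype(int)) for u in range(336,384,3) if W[v,u,2]==W[v,u,2]])
E
```

```text
90 [(336, np.int64(573), np.int64(249), np.int64(17)), (339, np.int64(576), np.int64(249), np.int64(19)), (342, np.int64(581), np.int64(249), np.int64(17)), (345, np.int64(584), np.int64(249), np.int64(17)), (348, np.int64(586), np.int64(249), np.int64(25)), (351, np.int64(586), np.int64(249), np.int64(38)), (354, np.int64(586), np.int64(249), np.int64(49)), (357, np.int64(591), np.int64(249), np.int64(43)), (360, np.int64(595), np.int64(249), np.int64(43)), (363, np.int64(599), np.int64(249), np.int64(41)), (366, np.int64(602), np.int64(248), np.int64(42)), (369, np.int64(601), np.int64(248), np.int64(54)), (372, np.int64(603), np.int64(248), np.int64(58)), (375, np.int64(606), np.int64(248), np.int64(59)), (378, np.int64(610), np.int64(248), np.int64(60)), (381, np.int64(630), np.int64(248), np.int64(17))]
102 [(336, np.int64(574), np.int64(234), np.int64(16)), (339, np.int64(578), np.int64(234), np.int64(18)), (342, np.int64(582), np.int64(234), np.int64(16)), (345, np.int64(586), np.int64(234), np.int64(17)), (348, np.int64(586), np.int64(235), np.int64(29)), (351, np.int64(583),
[... 7217 characters left out ...]
2, np.int64(583), np.int64(100), np.int64(50)), (345, np.int64(589), np.int64(97), np.int64(43)), (348, np.int64(593), np.int64(98), np.int64(43)), (351, np.int64(597), np.int64(97), np.int64(42)), (354, np.int64(600), np.int64(98), np.int64(46)), (357, np.int64(600), np.int64(102), np.int64(55)), (360, np.int64(603), np.int64(103), np.int64(59)), (363, np.int64(606), np.int64(104), np.int64(60)), (366, np.int64(627), np.int64(87), np.int64(17)), (369, np.int64(631), np.int64(87), np.int64(17)), (372, np.int64(635), np.int64(87), np.int64(18)), (375, np.int64(640), np.int64(87), np.int64(17)), (378, np.int64(644), np.int64(87), np.int64(17)), (381, np.int64(647), np.int64(87), np.int64(19))]
```

View pics/w2z.png

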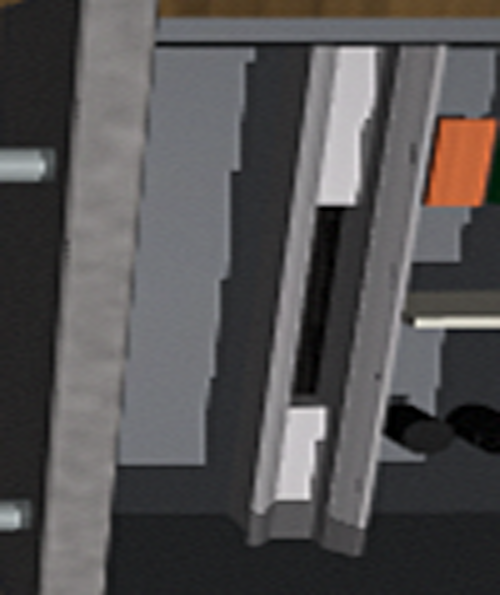

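The slot is measured: back wall inner face x ≈ 0.601, lip side ≈ 0.590, end blocks at y ≈ 0.1305 and 0.204. That makes it 74 mm long and 11 mm wide as given, centre (0.595, 0.167), agreeing with the handle. Now to the wide holder.

play_rows([
  [10, 15, 60, 3.3, -0.3, -0.8, 0.45],
  [48, 77, 415, 3.3, -0.3, -0.8, 0.45],
  [48, 77, 415, 3.3, -0.3, -0.8, 0.45],
  [48, 77, 415, 3.3, -0.3, -0.8, 0.45],
  [48, 77, 415, 3.3, -0.3, -0.8, 0.45],
  [48, 77, 415, 3.3, -0.3, -0.8, 0.45],
  [48, 77, 415, 3.3, -0.3, -0.8, 0.45],
  [48, 77, 415, 3.3, -0.3, -0.8, 0.45],
  [48, 77, 415, 3.3, -0.3, -0.8, 0.45],
  [48, 77, 415, 3.3, -0.3, -0.8, 0.45],
  [48, 77, 415, 3.3, -0.3, -0.8, 0.45],
])

```text
time: 9.22
eef_pos: [0.5325, -0.2472, 0.2504]
tool_rot: [-171.4, 90.0, 94.6]
force: [-0.2, 0.3, 0.9]
opening: 0.549
```

```bash
python3 - <<'E'
from h import *
s=snap('wrist','w3'); goal(.532,-.2485,.051,-4.1); W=pts(s)
for nm,a,b in(('wide',-.30,-.20),('narrow',-.19,-.11)):
    m=(W[...,2]>.085)&(W[...,2]<.1)&(W[...,1]>a)&(W[...,1]<b)&(abs(W[...,0]-.535)<.03); w=W[m]
    if len(w): r=cv2.minAreaRect(w[:,:2].astype(np.float32)); print(nm,len(w),w.mean(0).round(4),np.round(r[0],4),np.round(r[1],4),r[2],w.min(0).round(4),w.max(0).round(4))
E
```

```text
t 9.28 pos [ 0.5324 -0.2473  0.2504] F [-0.11  0.02  0.29] op 0.554
shift [199.4  -0.3   1.3] turn [ 0.02 -0.02  0.01] j [ 28.8  40.8 -14.4  80.4  10.8  60.2   8.3]
wide 565 [ 0.5314 -0.2491  0.0901] [ 0.5311 -0.251 ] [0.0643 0.0079] 86.10623168945312 [ 0.5259 -0.283   0.0854] [ 0.5372 -0.2188  0.0921]
narrow 421 [ 0.5381 -0.1538  0.0901] [ 0.5381 -0.154 ] [0.0379 0.0071] 85.87068939208984 [ 0.5332 -0.1731  0.0878] [ 0.5429 -0.1352  0.0923]
```

View pics/w3.png

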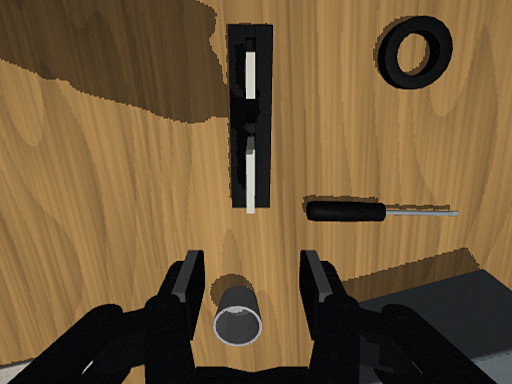

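The wrist view shows the wide holder at column 250, rows 137–213 (64.3 × 7.9 mm, centre (0.531, -0.251), yaw about -3.9°) and the narrow one above it. Next: descend and grip.

play_rows([
  [50, -1, 3.5, 0, 0, 0, 0.45],
  [105, -1, 3.5, 0, 0, 0, 0.45],
  [150, -1, 3.5, 0, 0, 0, 0.45],
  [185, -1, 3.5, 0, 0, 0, 0.45],
  [199, -1, 3.5, 0, 0, 0, 0.45],
  [199, -1, 3.5, 0, 0, 0, 0.45],
  [199, -1, 3.5, 0, 0, 0, 1.0],
  [199, -1, 3.5, 0, 0, 0, 1.0],
  [199, -1, 3.5, 0, 0, 0, 1.0],
  [199, -1, 3.5, 0, 0, 0, 1.0],
  [199, -1, 3.5, 0, 0, 0, 1.0],
  [199, -1, 3.5, 0, 0, 0, 1.0],
  [199, -1, 3.5, 0, 0, 0, 1.0],
], force=60)

```text
time: 10.9
eef_pos: [0.5316, -0.2508, 0.0525]
tool_rot: [85.5, 89.9, -8.6]
force: [-1.2, 0.9, 9.1]
opening: 0.085
```

```bash
python3 - <<'E'
from h import *
s=snap('side','s2'); goal(.532,-.2485,.16,-4.1)
cv2.imwrite('pics/s2z.png',cv2.resize(s['pixels'][100:240,220:380,::-1],None,fx=4.5,fy=4.2,interpolation=2))
E
```

```text
t 10.95 pos [ 0.5316 -0.2509  0.0525] F [-0.62  1.42  9.02] op 0.086
shift [-107.5    0.4   -2.4] turn [ 0.01  0.01 -0.07] j [ 27.4  55.9 -10.6  91.5  15.8  34.    4.1]
```

View pics/s2z.png

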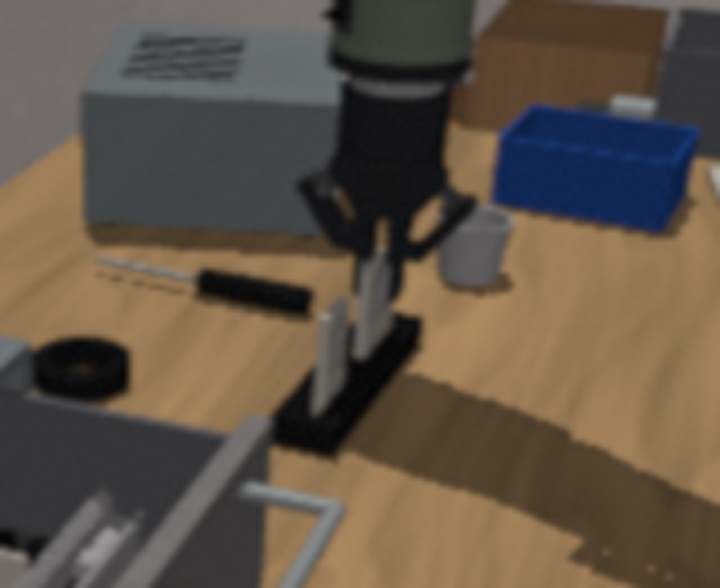

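It is gripped at 0.086 (about 7.3 mm), and the fingers straddle the holder clear of the rack. Lift straight up.

play_rows([
  [-10, 0, 0, 0, 0, 0, 1.0],
  [-30, 0, 0, 0, 0, 0, 1.0],
  [-60, 0, 0, 0, 0, 0, 1.0],
  [-100, 0, 0, 0, 0, 0, 1.0],
  [-140, 0, 0, 0, 0, 0, 1.0],
  [-160, 0, 0, 0, 0, 0, 1.0],
  [-160, 0, 0, 0, 0, 0, 1.0],
])

```text
time: 11.82
eef_pos: [0.5318, -0.251, 0.2144]
tool_rot: [74.1, 89.8, -20.0]
force: [0.8, -0.6, -0.8]
opening: 0.083
```

```bash
python3 - <<'E'
from h import *
s=snap('side','s3'); snap('wrist','w4'); goal(.595,.167,.21,-0.9)
cv2.imwrite('pics/s3z.png',cv2.resize(s['pixels'][60:240,220:380,::-1],None,fx=4,fy=3.3,interpolation=2))
E
```

```text
t 11.93 pos [ 0.5311 -0.2508  0.2123] F [ 0.1  -0.05 -0.31] op 0.087
shift [   2.3   33.9 -421.3] turn [-3.19  0.01 -0.06] j [ 29.1  43.1 -14.1  83.7  11.8  54.5   7.7]
```

View pics/s3z.png

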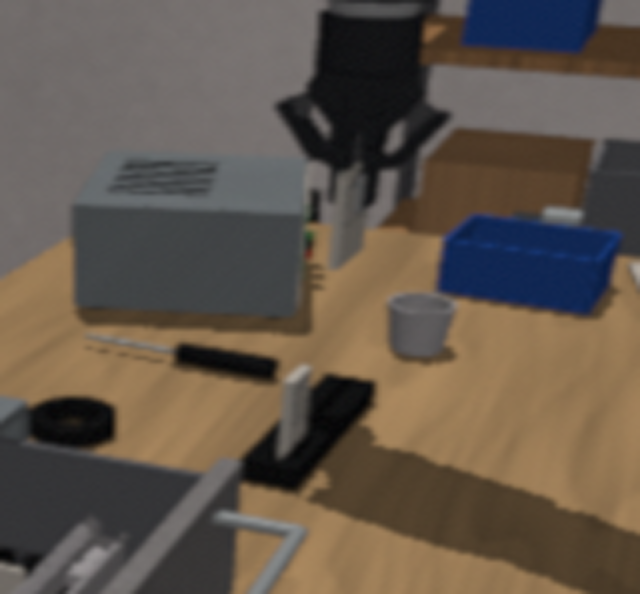

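View pics/w4.png

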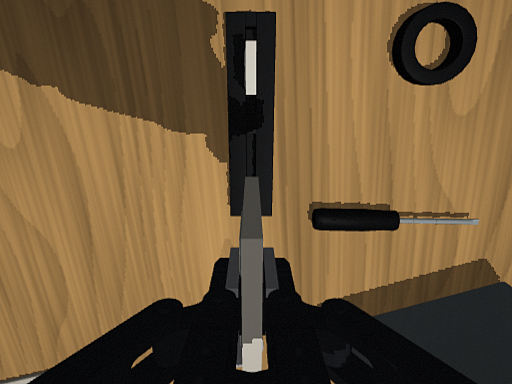

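The wide holder hangs upright in the fingers (side view), and the narrow one is untouched. Next: move above the slot.

play_rows([
  [0, 3, -40, -0.3, 0, 0, 1.0],
  [2, 34, -421, -3.2, 0, 0, 1.0],
  [2, 34, -421, -3.2, 0, 0, 1.0],
  [2, 34, -421, -3.2, 0, 0, 1.0],
  [2, 34, -421, -3.2, 0, 0, 1.0],
  [2, 34, -421, -3.2, 0, 0, 1.0],
  [2, 34, -421, -3.2, 0, 0, 1.0],
  [2, 34, -421, -3.2, 0, 0, 1.0],
  [2, 34, -421, -3.2, 0, 0, 1.0],
  [2, 34, -421, -3.2, 0, 0, 1.0],
  [2, 34, -421, -3.2, 0, 0, 1.0],
])

```text
time: 13.3
eef_pos: [0.5951, 0.1655, 0.2103]
tool_rot: [57.8, 89.9, -33.2]
force: [-0.0, -0.1, -0.2]
opening: 0.091
```

```bash
python3 - <<'E'
from h import *
s=snap('wrist','w5'); goal(.595,.167,.110,-0.9)
W=pts(s)
# plate edge pts (upper + side face)
m=(abs(W[...,0]-.595)<.012)&(W[...,1]>.18)&(W[...,1]<.22)&(W[...,2]>.15)&(W[...,2]<.245); w=W[m]; print('plate',len(w),w.mean(0),w.min(0),w.max(0))
for z in(.17,.19,.21,.23):
    q=w[abs(w[:,2]-z)<.006]; print(z,len(q),q.mean(0) if len(q) else 0, q.min(0),q.max(0))
# slot back wall / lip at rows with y>.19
for y in (.215,.225,.235,.245):
  for z0,z1,n in((.045,.056,'lip'),(.057,.064,'back')):
    q=W[(abs(W[...,1]-y)<.004)&(W[...,2]>z0)&(W[...,2]<z1)&(W[...,0]>.575)&(W[...,0]<.613)]; 
    if len(q):print(y,n,len(q),q[:,0].min().round(4),q[:,0].mean().round(4),q[:,0].max().round(4))
# walls
q=W[(W[...,2]>.108)&(W[...,2]<.118)&(W[...,0]>.54)&(W[...,0]<.64)]; print('side',q.mean(0),q.min(0),q.max(0))
E
```

```text
t 13.35 pos [0.5952 0.1658 0.2103] F [ 0.15  0.55 -0.21] op 0.09
shift [100.3  -0.3  -1.3] turn [-0.06  0.02 -0.06] j [-13.5  45.9 -11.   76.9   9.3  58.1 -27.1]
plate 1135 [0.59579845 0.19672757 0.21552931] [0.59098005 0.18042057 0.16186819] [0.60024194 0.19823174 0.24487192]
0.17 77 [0.59624115 0.19733306 0.17043658] [0.59242648 0.19703529 0.16428265] [0.60010312 0.1978793  0.17591558]
0.19 105 [0.59620988 0.19736886 0.19044606] [0.59230775 0.19697989 0.18412051] [0.60017742 0.19787067 0.19586491]
0.21 157 [0.59583024 0.1971076  0.21026634] [0.59114697 0.19150805 0.20400327] [0.60020781 0.19799758 0.21597692]
0.23 234 [0.59589435 0.19716563 0.2303282 ] [0.59111703 0.19148749 0.22401476] [0.60024194 0.19823174 0.23593033]
0.215 lip 80 0.5832 0.5902 0.6034
0.215 back 56 0.6042 0.6071 0.6095
0.225 lip 99 0.5825 0.5904 0.6043
0.225 back 63 0.6042 0.607 0.6096
0.235 lip 100 0.5828 0.5906 0.6035
0.235 back 59 0.6043 0.6071 0.6095
0.245 lip 97 0.5831 0.5911 0.6053
0.245 back 59 0.6044 0.6073 0.6095
side [0.58790204 0.24080605 0.11190562] [0.54008585 0.07160813 0.10804931] [0.63995378 0.26282699 0.11450142]
```

View pics/w5.png

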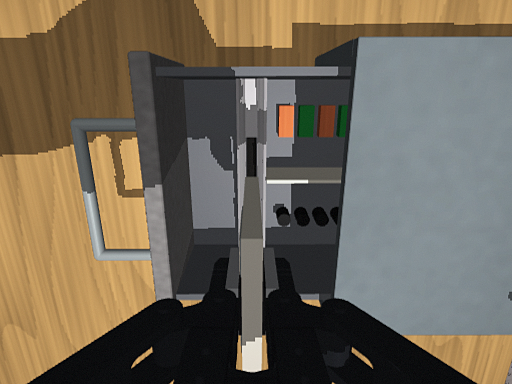

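Before descent the plate is at x ≈ 0.5957, y centre 0.1653, and the slot centre is (0.595, 0.167). I'll correct by about -0.5 mm and +1.5 mm and lower to just above the mouth.

play_rows([
  [30, -0.5, -1.5, 0, 0, 0, 1.0],
  [60, -0.5, -1.5, 0, 0, 0, 1.0],
  [85, -0.5, -1.5, 0, 0, 0, 1.0],
  [103, -0.5, -1.5, 0, 0, 0, 1.0],
  [104, -0.5, -1.5, 0, 0, 0, 1.0],
  [104, -0.5, -1.5, 0, 0, 0, 1.0],
])

```text
time: 14.1
eef_pos: [0.5951, 0.1671, 0.1071]
tool_rot: [86.3, 89.9, -4.7]
force: [-0.7, 0.7, -0.2]
opening: 0.089
```

```bash
python3 - <<'E'
from h import *
s=snap('wrist','w6'); snap('side','s4');goal(.595,.167,.0725,-0.9)
W=pts(s)
m=(abs(W[...,0]-.595)<.012)&(W[...,1]>.18)&(W[...,1]<.21)&(W[...,2]>.065)&(W[...,2]<.13); w=W[m]; print('plate',len(w),w.mean(0),w.min(0),w.max(0))
for v in range(60,160,14):
    print(v,[tuple((W[v,u]*1000).round(0).astype(int).tolist()) for u in range(228,284,3) if W[v,u,2]==W[v,u,2]])
E
```

```text
t 14.2 pos [0.5952 0.1673 0.1073] F [-0.18  0.23 -0.8 ] op 0.088
shift [34.8 -0.3  0.3] turn [-0.07 -0.01 -0.13] j [-14.1  53.2  -9.8  83.1  11.2  44.6 -29. ]
plate 762 [0.59591708 0.19877812 0.10451927] [0.59095125 0.19274768 0.06506113] [0.60015015 0.19967901 0.12998593]
60 [(588, 260, 111), (589, 260, 111), (590, 260, 112), (592, 260, 111), (593, 260, 111), (594, 260, 112), (595, 260, 113), (596, 260, 111), (597, 260, 111), (599, 260, 113), (600, 260, 112), (601, 260, 112), (603, 260, 111), (604, 260, 113), (606, 260, 113), (607, 260, 112), (608, 260, 113), (609, 260, 112)]
74 [(586, 256, 82), (587, 256, 82), (589, 256, 82), (590, 256, 82), (592, 256, 83), (593, 256, 81), (595, 256, 82), (596, 256, 81), (597, 256, 84), (599, 256, 81), (600, 256, 80), (602, 256, 81), (603, 256, 81), (605, 256, 81), (606, 256, 81), (608, 256, 80), (609, 256, 81), (611, 256, 80), (612, 256, 81)]
88 [(584, 250, 51), (585, 250, 52), (587, 250, 49), (589, 250, 48), (590, 250, 45), (592, 250, 43), (594, 250, 44), (596, 250, 43), (597, 250, 43), (599, 250, 42), (601, 250, 44), (603, 250, 53), (604, 250, 5
[... 944 characters left out ...]
), (607, 227, 62), (609, 227, 59), (614, 221, 17), (616, 221, 17), (618, 221, 17)]
144 [(580, 212, 18), (584, 217, 50), (586, 218, 51), (588, 217, 47), (589, 217, 45), (591, 216, 43), (593, 216, 41), (595, 216, 43), (597, 216, 43), (599, 216, 44), (601, 216, 43), (602, 218, 55), (604, 218, 57), (606, 218, 58), (607, 219, 61), (609, 219, 60), (614, 211, 16), (616, 212, 17), (618, 211, 17)]
158 [(579, 202, 17), (584, 209, 50), (586, 209, 50), (587, 208, 48), (589, 208, 45), (591, 207, 44), (593, 207, 42), (595, 207, 43), (597, 207, 43), (599, 207, 43), (601, 207, 44), (602, 209, 53), (604, 209, 55), (606, 210, 59), (607, 211, 61), (609, 210, 60), (614, 201, 16), (616, 201, 17), (619, 201, 16)]
```

View pics/w6.png

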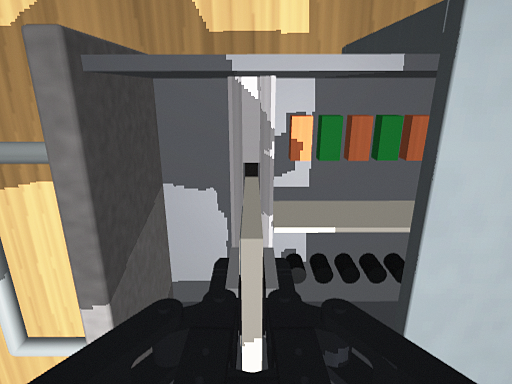

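View pics/s4.png

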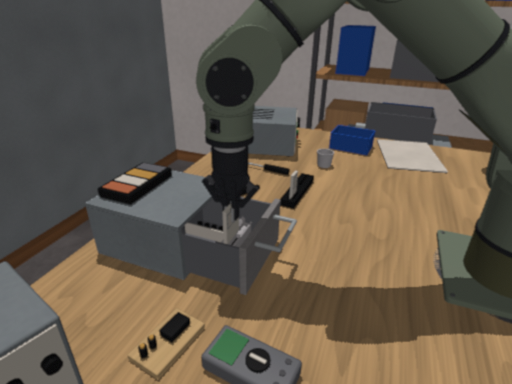

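In this same view the channel floor spans x = 0.590–0.601, the plate is centred at about 0.5957, and its edge (y 0.199) is inside the block edge (0.204). It is aligned, so lower it slowly to just above the strip.

play_rows([
  [4, 0, 0, 0, 0, 0, 1.0],
  [8, 0, 0, 0, 0, 0, 1.0],
  [12, 0, 0, 0, 0, 0, 1.0],
  [16, 0, 0, 0, 0, 0, 1.0],
  [20, 0, 0, 0, 0, 0, 1.0],
  [24, 0, 0, 0, 0, 0, 1.0],
])

```text
time: 14.95
eef_pos: [0.5952, 0.1673, 0.0829]
tool_rot: [91.2, 89.9, 0.3]
force: [-0.1, 0.8, -1.0]
opening: 0.084
```

play_rows([
  [2, 0, 0, 0, 0, 0, 1.0],
  [4, 0, 0, 0, 0, 0, 1.0],
  [6, 0, 0, 0, 0, 0, 1.0],
  [8, 0, 0, 0, 0, 0, 1.0],
  [8, 0, 0, 0, 0, 0, 1.0],
])

```text
time: 15.58
eef_pos: [0.5953, 0.1672, 0.075]
tool_rot: [91.2, 89.9, 0.2]
force: [-1.5, -0.3, 5.3]
opening: 0.084
```

Spring contact is building (5.3 N). Continue to the stop.

play_rows([
  [1, 0, 0, 0, 0, 0, 1.0],
  [2, 0, 0, 0, 0, 0, 1.0],
  [2.5, 0, 0, 0, 0, 0, 1.0],
  [2.5, 0, 0, 0, 0, 0, 1.0],
])

```text
time: 16.08
eef_pos: [0.5953, 0.1673, 0.0726]
tool_rot: [91.8, 89.9, 0.8]
force: [-2.6, -1.0, 5.9]
opening: 0.087
```

play_rows([
  [0.5, 0, 0, 0, 0, 0, 1.0],
  [1, 0, 0, 0, 0, 0, 1.0],
  [1, 0, 0, 0, 0, 0, 1.0],
])

```text
time: 16.45
eef_pos: [0.5956, 0.1673, 0.0724]
tool_rot: [93.6, 89.8, 2.7]
force: [-4.2, -0.9, 15.6]
opening: 0.088
```

The force jumps to 15.6 N with no more travel, so it's at the hard stop. Now check the plate's height and pose, the drawer and the other things.

```bash
python3 - <<'E'
from h import *
s=snap('wrist','w7'); t=snap('top','t2'); snap('side','s5')
W=pts(s)
m=(abs(W[...,0]-.5955)<.008)&(W[...,1]>.175)&(W[...,1]<.21)&(W[...,2]>.065)&(W[...,2]<.13); w=W[m]; print('plate',len(w),w.mean(0).round(4),w.min(0).round(4),np.percentile(w[:,2],[95,99,100]).round(4),w.max(0).round(4))
q=w[w[:,2]>.107]; print('top edge',q.mean(0).round(4),q.min(0).round(4),q.max(0).round(4))
for a,b in((.065,.08),(.08,.095),(.095,.11)):
    q=w[(w[:,2]>a)&(w[:,2]<b)&(w[:,1]>.196)]; print(a,len(q),q.mean(0).round(4) if len(q) else '')
T=pts(t)
p=T[(T[...,2]>.117)&(T[...,2]<.130)&(T[...,0]>.48)&(T[...,0]<.55)&(T[...,1]>.05)&(T[...,1]<.28)]; print('front',len(p),p.mean(0).round(4),p.min(0).round(3),p.max(0).round(3))
b=dict(np.load('top0.npz')); W0=pts(b)
for n,(x0,y0,x1,y1,zl,zh) in dict(cup=(370,215,400,245,.02,.07),tape=(280,155,306,182,.01,.04),driver=(335,145,352,205,.008,.05),meter=(115,220,150,270,.02,.06),board=(112,188,156,215,.01,.06),narrow=(285,210,311,228,.06,.1)).items():
    f=lambda A:(lambda u:u[(u[:,2]>zl)&(u[:,2]<zh)].mean(0))(A[y0:y1,x0:x1].reshape(-1,3))
    print(n,((f(T)-f(W0))*1000).round(1))
goal(.5955,.167,.072,-.9)
E
```

```text
plate 3341 [0.5956 0.1869 0.1041] [0.5875 0.175  0.065 ] [0.1249 0.129  0.13  ] [0.6035 0.2    0.13  ]
top edge [0.5957 0.1849 0.1128] [0.5875 0.175  0.107 ] [0.6035 0.2    0.13  ]
0.065 186 [0.5966 0.1992 0.073 ]
0.08 254 [0.5966 0.1992 0.088 ]
0.095 431 [0.5966 0.1989 0.1043]
front 82 [0.5222 0.1286 0.1241] [0.515 0.068 0.117] [0.541 0.272 0.129]
cup [ 0.2 -0.3 -0.6]
tape [-0.4  0.1  0.3]
driver [-1.1  0.  -0. ]
meter [-0.1 -0.1  0. ]
board [0.  0.3 0.2]
narrow [0.  0.5 0.7]
t 16.6 pos [0.5956 0.1673 0.0724] F [-3.31 -1.49 14.93] op 0.085
shift [ 0.4 -0.1  0.3] turn [-0.08 -0.01 -0.18] j [-14.4  56.   -9.2  84.2  11.9  40.6 -29.6]
```

View pics/w7.png

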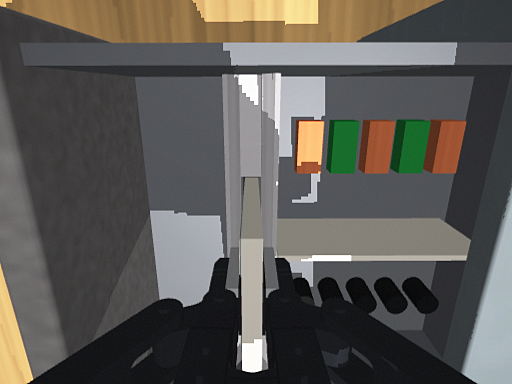

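View pics/t2.png

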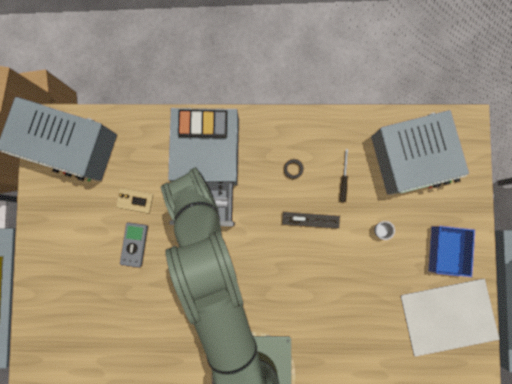

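```bash
python3 - <<'E'
from h import *
for f in('w4','w5','w6','w7'):
    s=dict(np.load(f+'.npz')); W=pts(s)
    print(f,[(v,*(W[v,251]*1000).round(1)) for v in(178,200,225,234,238,242,250)])
E
```

```text
w4 [(178, np.float64(534.0), np.float64(-218.9), np.float64(168.9)), (200, np.float64(534.1), np.float64(-218.4), np.float64(210.1)), (225, np.float64(534.0), np.float64(-219.0), np.float64(238.4)), (234, np.float64(534.0), np.float64(-218.9), np.float64(246.8)), (238, np.float64(534.0), np.float64(-219.1), np.float64(249.7)), (242, np.float64(534.0), np.float64(-220.1), np.float64(250.9)), (250, np.float64(533.7), np.float64(-223.4), np.float64(250.6))]
w5 [(178, np.float64(596.0), np.float64(197.4), np.float64(165.8)), (200, np.float64(596.1), np.float64(197.5), np.float64(205.9)), (225, np.float64(596.1), np.float64(197.4), np.float64(235.6)), (234, np.float64(596.1), np.float64(197.2), np.float64(243.3)), (238, np.float64(596.1), np.float64(196.8), np.float64(245.9)), (242, np.float64(596.1), np.float64(195.8), np.float64(246.9)), (250, np.float64(596.1), np.float64(193.2), np.float64(248.2))]
w6 [(178, np.float64(596.0), np.float64(199.0), np.float64(62.6)), (200, np.float64(596.0), np.float64(199.2), np.float64(102.9)), (225, np.float64(596.1), np.float64(199.3), np.float64(133.1)), (234, np.float64(596.1), np.float64(199.1), np.float64(140.7)), (238, np.float64(596.1), np.float64(198.7), np.float64(143.4)), (242, np.float64(596.0), np.float64(197.7), np.float64(144.5)), (250, np.float64(596.0), np.float64(194.7), np.float64(144.8))]
w7 [(178, np.float64(596.5), np.float64(198.9), np.float64(26.9)), (200, np.float64(596.5), np.float64(199.2), np.float64(68.0)), (225, np.float64(596.5), np.float64(199.2), np.float64(97.7)), (234, np.float64(596.5), np.float64(199.5), np.float64(106.7)), (238, np.float64(596.4), np.float64(199.4), np.float64(109.8)), (242, np.float64(596.4), np.float64(197.5), np.float64(109.0)), (250, np.float64(596.4), np.float64(194.7), np.float64(110.0))]
```

The plate top is at z ≈ 0.110, so the foot is at about 0.025–0.026 (home is 0.026). The tool–plate offset is unchanged, so it hasn't slipped. The drawer front at x = 0.522 means the drawer is still at its stop, and none of the loose things moved. Handing in.

```bash
python3 -c "
from h import *
goal(.5955,.167,.072,-.9); print(env.hand_in()); o=env.observe(); print(o['time'],o['force'],o['eef_pos'])"
```

```text
t 16.6 pos [0.5956 0.1673 0.0724] F [-3.31 -1.49 14.93] op 0.085
shift [ 0.4 -0.1  0.3] turn [-0.08 -0.01 -0.18] j [-14.4  56.   -9.2  84.2  11.9  40.6 -29.6]
the job is handed in; nothing more can be done
None
the job is handed in; nothing more can be done
```

I pulled the drawer out to its stop and pressed the wide holder home in the slot, label towards the drawer front. I handed the job in at 16.6 s with the gripper still holding it down; no verdict was reported.

- **Drawer:** the pull force rose to 53 N at the stop, with the handle bar at x ≈ 0.464. In the last top view the drawer front was still at x ≈ 0.522, which matches the drawer being fully out.
- **Holder:** the last push met about 15 N with no more travel. The plate top was at about 0.110 m, so its foot is at about 0.025 m (home is 0.026 m). It was upright, within about 1 mm of the slot centre in x and y, and had not slipped in the fingers.
- **Other things:** the narrow holder, meter, tape roll, screwdriver, cup and board were all within about 1 mm of where they started.
- **Limits of the checks:** I did not turn the holder, so I took the label's facing from its starting side rather than seeing it. I judged the strip's position from the plate height and the push force. No check failed or disagreed.

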